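# Eject a razor cartridge and stop it with the other finger

### The job

Press the orange key of the razor cartridge dispenser down with one finger so that its spring pops the teal cartridge out, and stop the cartridge with the other finger before it slides off the end of the chute. Let the spring push it out: do not touch the cartridge while it is still in its nest, never pinch or lift it, and leave the things standing around where they are. Finish holding: the key still down under one finger and the cartridge lying at rest in the chute against the other, ready for me to click my razor handle on.

Things in the scene. Friction and masses are not known exactly. Their poses are not given: they have to be found in the camera images.
- dispenser: Razor cartridge dispenser, fixed: grey base 166 x 100 x 10 mm with a white chute along its x axis and, on the chute's -y side, an orange key in a grey housing. Origin on the shelf below the gate, mid-width of the chute. x is level and points uphill (nest and spring housing at +x, open low end at -x), z up. Highest point: spring housing at x = +57 to +83 mm, 79 mm above the shelf.
- chute: White slick chute, fixed on the dispenser, falling 12 deg to -x. Origin on its floor at the gate, 35.4 mm above the shelf, mid-width; x up the slope, z square to the floor. Floor 43 mm wide. Open run from the gate (x = 0) to the open end (x = -82 mm), side walls 4 mm thick, 5 mm high. Nest from x = 0 to +38 mm with 16 mm walls; behind it the black spring pusher.
- cartridge: Teal razor cartridge, loose, 36 (x, along chute) x 40 x 22 mm high, about 50 g. Origin: centre of its underside. Starts in the nest at chute x = +20 mm, its front at the gate. A spring pusher (1 N, 45 mm stroke) drives it out once the gate drops; then it slides on by its weight: about 0.4 s from gate to open end, so the other finger must already stand in the open run.
- key (a joint): Orange ejector key, travel straight down in m: 0 up, 0.010 fully down. Spring: 1.4 N to start, 4.9 N fully down; springs back when let go. An orange gate bar, standing 6 mm above the chute floor in front of the cartridge, sinks with the key and frees the cartridge at about 6 to 7 mm of travel.
- key_top (a point): Centre of the key's top face (34 mm in dispenser x, 30 mm in y), at dispenser x -35, y -46 mm; 47 mm above the shelf when up, 37 mm fully down; moves with the key. The chute's middle lies 46 mm to its +y side; there the floor is 28 mm above the shelf, so a fingertip level with the fully pressed key clears the floor by 9 mm and is 15 mm below the popped cartridge's top.
- hairbrush: Bystander: purple plastic hairbrush lying bristles down, 210 x 58 x 34 mm, long along its x. Origin: under its middle, on the shelf.
- tumbler: Bystander: blue ceramic tumbler, 72 mm across, 95 mm high. Origin: centre of its underside.
- jar: Bystander: frosted glass jar with an aluminium twist cap, 62 mm across, 75 mm high. Origin: centre of its underside.
- razor_handle: Bystander: aluminium shaving handle lying flat, 132 mm long (x), 12 mm thick, with a 44 mm cross bar at its +x end. Origin: under its middle, on the shelf.
Things that resemble listed ones, but are neither listed nor needed, are in the scene too. Of the things that look like the dispenser, the middle-sized one is meant.

How it is judged (in metres and radians):
On the way:
1. with the key down, the spring has pushed the cartridge out past the gate (value of joint key above 0.005 m and x of cartridge in the frame of chute below 0.013 m), for 0.1 s.
At the end, for the whole second after the job is handed in: A finger holds the key at least 5 mm down (over 0.5 N); the cartridge, at least 7 mm out of its nest and its middle 10 mm or more short of the chute's end, lies flat on the chute floor (6 mm, 0.2 rad), slower than 10 mm/s, a finger touching it with over 0.02 N (all of step 1 and contact force between the fingers and key above 0.5 N and contact force between the fingers and cartridge above 0.02 N and x of cartridge in the frame of chute above -0.072 m and z of cartridge in the frame of chute between -0.004 and 0.006 m and angle between the z axis of cartridge and the z axis of chute, either way round below 0.2 rad and linear speed of cartridge below 0.01 m/s); the arm keeps its last pose, push and grip.
It fails at once if the cartridge is touched while still in its nest, before the spring has pushed it out (contact force between the fingers and cartridge above 0.5 N and x of cartridge in the frame of chute above 0.015 m).
It fails at once if the cartridge is lifted more than 12 mm off the chute floor (z of cartridge in the frame of chute above 0.012 m).
It fails at once if the cartridge slides off the end of the chute (x of cartridge in the frame of chute below -0.082 m).
It fails at once if a thing standing around is shifted or lifted by more than 20 mm (distance of any of hairbrush, tumbler, jar, razor_handle from where it was at the start of the episode above 0.02 m).
It also fails if it takes over 32 s, if anything falls off the work surface, if the arm or the gripper's body presses on something with over 40 N, if the wrist force passes 120 N, or if a joint passes its speed limit or range.

### The arm

A 6-joint arm with a two-finger parallel gripper is mounted at the origin on the work surface. World frame = base frame: x ahead of the robot, y to its left, z up, the work surface at z = 0. Lengths are in mm, angles in rad, forces in N, time in s.
With the tool pointing down it reaches from about 350 to 875 mm from the base axis. Payload 4.2 kg.
Tool frame: the origin (TCP) lies midway between the tips of the shut fingers; the grasp point (between the pads) lies 19 mm behind it (tcp_to_grasp is the distance from the TCP to the grasp point, in mm); z points along the fingers, y is the line along which they close (so a half turn about z gives the same grasp; the last joint's range is limited). The gripper opens to 85 mm and grips with 20 to 120 N. Pads are 22 mm wide; open, the fingers measure 114 mm over their backs; the gripper's body (76 mm by 85 mm) begins 54 mm behind the grasp point. The pads swing forward as they close: fully open they stand 13 mm farther back than shut.
Start: joints at [-1.077, 0.385, 0.008, 0, -1.194, -0.259], TCP at [145.423, -607.825, 231.312] pointing down, gripper open.
Joint ranges: [-3.14, 3.14], [-1.21, 2.06], [-1.07, 1.41], [-3.16, 2.05], [-2.99, -0.16], [-3.1, 3.1]. Speed limits (rad/s): [2.79, 2.79, 3.14, 3.14, 3.14, 3.14].

### API

Orientations are given as a unit quaternion [x, y, z, w].
In Python, from bench import read_state, get_image, job_done, tcp_to_grasp gives the robot as it stands.
- The arm moves only by the tool jog_arm, never from a script. Its argument "plan" is a list of rows, each a list of 3 entries, a list of its own where there are three numbers: the finger opening in mm, from 0 to 85.4, then the shift along the tool's x, y, z as a fraction of full scale, then the turn, a rotation vector about the tool's x, y, z as a fraction of full scale. A call has 1 to 10 rows; each row is the pose to reach, as a shift and turn from the pose commanded when the call began, along the tool's axes at that moment; what a row does not reach only later rows make up. Full scale, the value 1, is 0.1 m for a shift and 60 degrees for a turn. A row lasts 1/8 s, in which the tool goes at most 62.5 mm and 10.7 degrees, less where a joint would pass 70% of its speed; a pose out of reach is approached as far as the arm can. A call with a number of a shift or a turn outside -1 to 1 is refused whole. A call with a gripper value outside its range is refused whole. The fingers move at their own pace and stop on an object; the grip force is fixed at half the most. Time passes only in rows, so rows that repeat a pose let the fingers close. It gives the time, the measured TCP pose, the force, the opening and the grip force at its end, in the units of the state.
- read_state(): the state, without advancing time (a new reading comes with each control period).
- get_image(name): name is "scene" or "top"; returns a dict with "img" (480x640x3 uint8, red, green, blue), "range_z" (480x640 float32, mm along the optical axis (not along the pixel's ray), 0 where there is no reading), "intrinsics" (3x3 intrinsics, pixels), "extrinsics" (4x4, takes a point from camera to world coordinates). Camera axes: x right, y down, z forward; pixel columns grow to the right and rows downward; lengths in mm; the calibration is good to about 2 mm. A picture is of the moment at which its call begins.
- job_done(): hands the job in; it is judged then, once.
The state is a dict: "clock": time; "joints": joint angles; "joint_vel": joint speeds; "joint_efforts": joint torques, N m; "position": TCP position; "ee_rot": TCP orientation; "contact_force": force on the tool from outside, world axes, zero at the start; "wrist_torque": the same for the moment, N m; "gripper_width": finger opening in mm; "grasp_force": force on a finger pad.
Only numpy, scipy, OpenCV 4.12 (cv2) and the standard library are available. Lean on these libraries where they do the work, as an engineer would, in place of code of your own. Each camera call takes 0.05 s, during which the arm holds its last target. There are 200 camera calls.

## Working session

There is one attempt and no reset: what is moved stays moved. The work goes in short steps, Python scripts to look and compute and a tool call to move; the robot and the scene stay as the last step left them, time stands still between calls to the robot, and variables do not carry over. Pictures are saved under pics/ and viewed, at most 10 in all, crops included, and the job is handed in when it is done.

Besides the shell and the picture viewer there is one more tool, called after ">>>" as name(argument=value, ...), one argument or row to a line, values as JSON. jog_arm: Moves the arm, as the interface text tells. Its arguments: {"type":"object","properties":{"plan":{"type":"array"}},"required":["plan"]}

```bash
mkdir -p pics
python3 - <<'E'
from bench import *
import cv2,numpy as np
for n in("scene","top"):
    d=get_image(n); np.savez(f"{n}.npz",**d); cv2.imwrite(f"pics/{n}0.png",d["img"][:,:,::-1]); print(n,d["intrinsics"].round(1).tolist(),d["extrinsics"].round(3).tolist())
print(read_state())
E
```

```text
scene [[458.8, 0.0, 315.0], [0.0, 458.8, 232.7], [0.0, 0.0, 1.0]] [[0.824, 0.416, -0.385, 884.472], [0.567, -0.619, 0.543, -370.784], [-0.012, -0.666, -0.746, 662.173], [0.0, 0.0, 0.0, 1.0]]
top [[509.2, 0.0, 317.8], [0.0, 509.2, 237.8], [0.0, 0.0, 1.0]] [[0.005, -0.988, 0.156, 434.92], [-1.0, -0.006, -0.011, 70.346], [0.012, -0.156, -0.988, 1045.619], [0.0, 0.0, 0.0, 1.0]]
{'clock': 0.1, 'joints': array([-1.07738212e+00,  3.85497954e-01,  6.73452479e-03, -4.08717298e-04,
       -1.19398617e+00, -2.58571658e-01]), 'joint_vel': array([ 1.86417012e-04, -3.96273592e-03,  3.08693004e-03,  3.45262948e-03,
       -6.61019294e-04,  4.85809926e-05]), 'joint_efforts': array([-8.07980487e-04, -3.93318880e+01,  1.88928080e+01,  4.19794366e+00,
       -2.61711961e-03,  7.96295382e-06]), 'position': array([ 145.30010062, -607.3354324 ,  230.31287651]), 'ee_rot': array([-1.17076710e-01,  9.93122376e-01,  9.78158037e-04, -1.81937569e-04]), 'contact_force': array([ 0.56053521, -0.23211775,  0.41788587]), 'wrist_torque': array([ 0.02539988,  0.02372769, -0.02988437]), 'grasp_force': 0.0, 'gripper_width': 85.3164927568485}
```

View pics/top0.png

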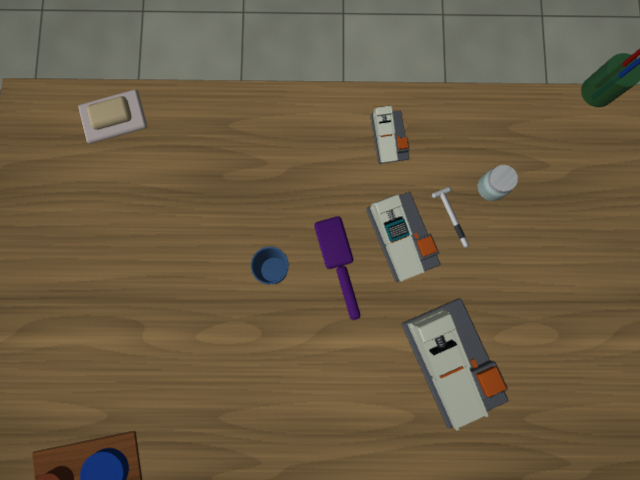

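View pics/scene0.png

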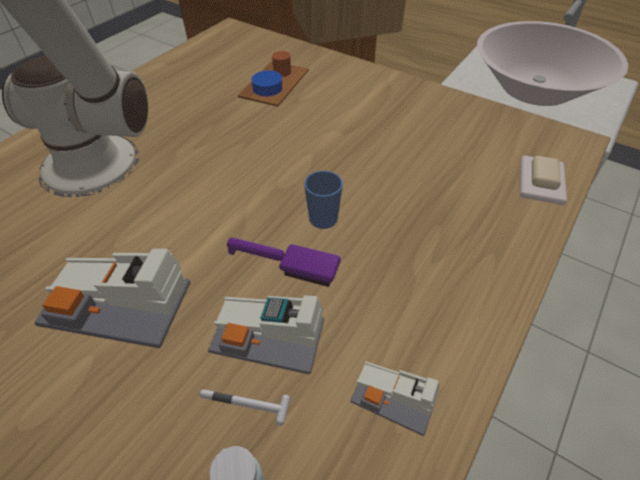

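The top view shows the mid-sized dispenser at about (403,237), with its teal cartridge at (397,229), orange key at (427,246), spring housing at (390,205) and open end at (410,275). The brush, handle, tumbler and jar stand around it.

```bash
cat > h.py <<'E'
import numpy as np,cv2
def cloud(d):
    K=d["intrinsics"];z=d["range_z"];v,u=np.mgrid[:480,:640]
    P=np.stack([(u-K[0,2])/K[0,0]*z,(v-K[1,2])/K[1,1]*z,z],-1)
    return P@d["extrinsics"][:3,:3].T+d["extrinsics"][:3,3]
E
python3 - <<'E'
from h import *
for n,box in(("top",(355,185,450,290)),("scene",(205,285,330,375))):
    d=dict(np.load(n+".npz"));W=cloud(d);hsv=cv2.cvtColor(d["img"],cv2.COLOR_RGB2HSV)
    m=np.zeros((480,640),bool);m[box[1]:box[3],box[0]:box[2]]=1;m&=d["range_z"]>0
    z=W[...,2];H,S,V=[hsv[...,i] for i in range(3)]
    def rect(k,name):
        p=W[k];r=cv2.minAreaRect(p[:,:2].astype(np.float32));print(n,name,len(p),"mean",p.mean(0).round(1),"rect",np.round(r[0],1),np.round(r[1],1),round(r[2],2))
    org=(H<15)&(S>180)&(V>80)
    rect(m&org&(z>42)&(z<52),"key")
    rect(m&(H>80)&(H<100)&(S>60)&(z>40),"cart")
    rect(m&(z>75)&(z<84),"house")
    rect(m&(z>6)&(z<100),"all")
    if n=="top":
        g=m&(S<60)&(z>17)&(z<60)&(V>130); rect(g,"white")
        c=d["img"][185:290,355:450,::-1];cv2.imwrite("pics/crop.png",cv2.resize(c,None,fx=5.5,fy=5.5,interpolation=cv2.INTER_CUBIC))
E
```

```text
top key 241 mean [ 578.  -156.8   47.1] rect [ 578.3 -157. ] [32.4 29.7] 21.04
top cart 206 mean [609.1 -93.7  60.9] rect [609.  -96.3] [35.8 40.8] 20.43
top house 222 mean [658.6 -76.3  77.3] rect [657.6 -76.8] [23.1 50.5] 19.68
top all 4158 mean [ 604.3 -116.7   33.4] rect [ 610.7 -120.4] [186.6 201. ] 88.29
top white 1383 mean [ 576.1 -106.1   32.4] rect [ 600.7 -136.9] [161.1 143.6] 13.17
scene key 308 mean [ 581.8 -157.6   46.7] rect [ 581.4 -157.1] [32.4 26.8] 21.46
scene cart 234 mean [614.9 -99.5  60.8] rect [610.7 -96. ] [34.8 38.1] 21.23
scene house 294 mean [661.5 -75.7  76.6] rect [658.6 -75.6] [22.  50.4] 21.1
scene all 6818 mean [ 616.7 -118.2   33.3] rect [593.1 -85.5] [168.7 165.2] 21.46
```

View pics/crop.png

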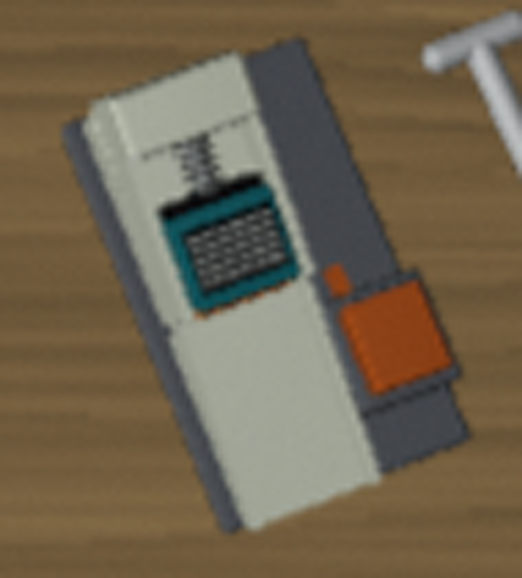

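```bash
cat >> h.py <<'E'
from scipy.spatial.transform import Rotation as Ro
from bench import read_state
O=np.array([595.5,-101.5,0]);D=Ro.from_euler("z",21,degrees=True)
def go(x,y,z,t=15):
    s=read_state();R=Ro.from_quat(s["ee_rot"]);a=np.radians(t)
    ax=np.array([[-np.cos(a),0,-np.sin(a)],[0,1,0],[np.sin(a),0,-np.cos(a)]]).T
    T=D*Ro.from_matrix(ax)
    P=O+D.apply([x,y,z]);d=P-s["position"]
    print("t",s["clock"],"target",P.round(1),"rel disp",(D.inv().apply(s["position"]-O)).round(1))
    print("shift",(R.inv().apply(d)/100).round(3),"turn",((R.inv()*T).as_rotvec(degrees=True)/60).round(3),"shift after turn",(T.inv().apply(d)/100).round(3),"F",s["contact_force"].round(2),"w",round(s["gripper_width"],1))
E
python3 -c "
from h import *
go(-32,-23,150)"
```

```text
t 0.1 target [ 573.9 -134.4  150. ] rel disp [-601.6 -310.9  230.3]
shift [-5.268  3.601  0.81 ] turn [-0.015 -0.25  -0.125] shift after turn [-5.294  2.879  2.25 ] F [ 0.56 -0.23  0.42] w 85.3
```

>>> jog_arm(
  plan=[
    [32,[-0.4,0.28,0],[-0.005,-0.125,-0.06]],
    [32,[-0.9,0.6,0],[-0.015,-0.25,-0.125]],
    [32,[-0.9,0.6,0],[-0.015,-0.25,-0.125]],
  ],
)

```text
clock: 0.48
position: [219.6, -527.1, 231.6]
ee_rot: [-0.181, 0.975, 0.023, 0.129]
contact_force: [0.0, -1.3, 0.7]
gripper_width: 32.9
grasp_force: 0.0
```

```bash
python3 -c "
from h import *
go(-32,-23,150)"
```

```text
t 0.475 target [ 573.9 -134.4  150. ] rel disp [-503.4 -262.6  231.6]
shift [-4.341  2.395  2.014] turn [-0.001  0.002  0.001] shift after turn [-4.342  2.396  2.008] F [ 0.01 -1.33  0.67] w 32.9
```

>>> jog_arm(
  plan=[
    [32,[-0.44,0.24,0.2],[0,0,0]],
    [32,[-0.87,0.48,0.4],[0,0,0]],
  ],
)

```text
clock: 0.72
position: [290.1, -449.7, 214.5]
ee_rot: [-0.18, 0.975, 0.023, 0.128]
contact_force: [0.4, -0.0, -0.6]
gripper_width: 31.8
grasp_force: 0.0
```

>>> jog_arm(
  plan=[
    [32,[-0.44,0.24,0.2],[0,0,0]],
    [32,[-0.87,0.48,0.4],[0,0,0]],
  ],
)

```text
clock: 0.98
position: [361.6, -370.6, 198.5]
ee_rot: [-0.18, 0.975, 0.023, 0.128]
contact_force: [0.9, -0.2, -0.9]
gripper_width: 31.9
grasp_force: 0.0
```

>>> jog_arm(
  plan=[
    [32,[-0.44,0.24,0.2],[0,0,0]],
    [32,[-0.87,0.48,0.4],[0,0,0]],
  ],
)

```text
clock: 1.23
position: [432.8, -291.9, 182.5]
ee_rot: [-0.181, 0.975, 0.023, 0.128]
contact_force: [0.6, -0.7, 0.3]
gripper_width: 32.4
grasp_force: 0.0
```

>>> jog_arm(
  plan=[
    [32,[-0.44,0.24,0.2],[0,0,0]],
    [32,[-0.87,0.48,0.4],[0,0,0]],
    [32,[-0.87,0.48,0.4],[0,0,0]],
  ],
)

```text
clock: 1.6
position: [504.2, -211.9, 165.4]
ee_rot: [-0.183, 0.975, 0.023, 0.127]
contact_force: [-0.9, -1.0, 1.0]
gripper_width: 32.2
grasp_force: 0.0
```

```bash
python3 -c "
from h import *
go(-32,-23,150)"
```

```text
t 1.6 target [ 573.9 -134.4  150. ] rel disp [-124.8  -70.4  165.4]
shift [-0.859  0.47   0.388] turn [ 0.    -0.002  0.004] shift after turn [-0.856  0.474  0.389] F [-0.87 -0.99  1.02] w 32.2
```

>>> jog_arm(
  plan=[
    [32,[-0.43,0.235,0.195],[0,0,0]],
    [32,[-0.86,0.47,0.39],[0,0,0]],
    [32,[-0.86,0.47,0.39],[0,0,0]],
  ],
)

```text
clock: 1.98
position: [574.2, -135.7, 150.1]
ee_rot: [-0.182, 0.975, 0.023, 0.128]
contact_force: [0.4, -1.3, -0.4]
gripper_width: 32.1
grasp_force: 0.0
```

```bash
python3 -c "
from h import *
go(-32,-23,85)"
```

```text
t 1.975 target [ 573.9 -134.4   85. ] rel disp [-32.2 -24.2 150.1]
shift [0.166 0.014 0.629] turn [-0.001 -0.001  0.003] shift after turn [0.167 0.012 0.629] F [ 0.41 -1.3  -0.4 ] w 32.1
```

>>> jog_arm(
  plan=[
    [32,[0.1,0.01,0.38],[0,0,0]],
    [32,[0.195,0.012,0.75],[0,0,0]],
    [32,[0.195,0.012,0.75],[0,0,0]],
  ],
)

```text
clock: 2.35
position: [570.4, -136.8, 70.8]
ee_rot: [-0.18, 0.975, 0.024, 0.125]
contact_force: [0.5, 0.1, 0.5]
gripper_width: 32.2
grasp_force: 0.0
```

Run:
```python
from h import *
from bench import get_image
go(-32,-23,55)
d=get_image("scene");np.savez("s1.npz",**d)
cv2.imwrite("pics/s1.png",cv2.resize(d["img"][170:390,150:410,::-1],None,fx=2.7,fy=2.7,interpolation=cv2.INTER_CUBIC))
```

```text
t 2.35 target [ 573.9 -134.4   55. ] rel disp [-36.1 -24.   70.8]
shift [0.    0.01  0.164] turn [ 0.001 -0.006 -0.002] shift after turn [0.001 0.01  0.164] F [0.46 0.12 0.54] w 32.2
```

View pics/s1.png

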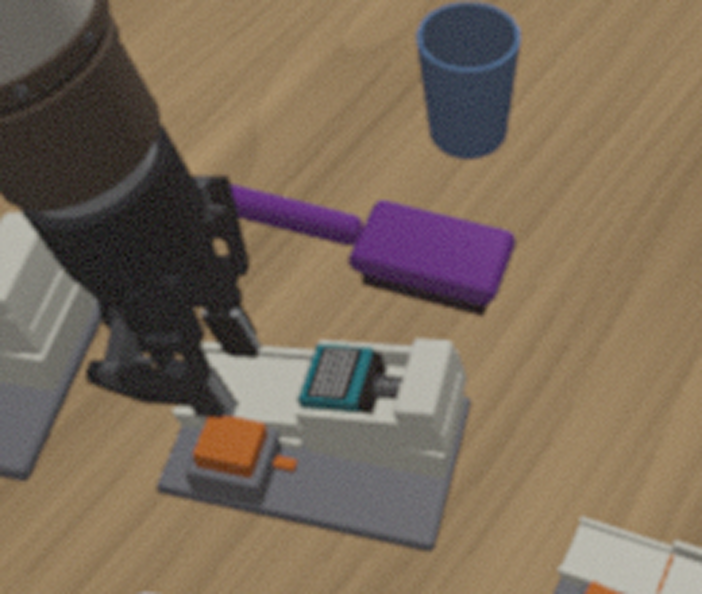

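The near fingertip (crop ~(220,410)) hangs over the key (230,445) and the far one (245,350) over the chute. I'll get the tip positions from depth.

Run:
```python
from h import *
d=dict(np.load("s1.npz"));W=cloud(d);v=d["img"].max(-1)
L=D.inv().apply((W-O).reshape(-1,3)).reshape(W.shape)
m=(v<110)&(L[...,0]>-75)&(L[...,0]<-5)&(abs(L[...,1]+23)<50)&(L[...,2]>60)&(L[...,2]<95)
for n,k in(("key finger",m&(L[...,1]<-23)),("chute finger",m&(L[...,1]>-23))):
    p=L[k];q=p[p[:,2]<82];print(n,len(p),"zmin",np.percentile(p[:,2],[0,2,5,10]).round(1),"x",np.percentile(q[:,0],[2,50,98]).round(1),"y",np.percentile(q[:,1],[2,50,98]).round(1))
    print(p[np.argsort(p[:,2])[:8]].round(1).tolist())
```

```text
key finger 103 zmin [73.2 77.6 79.3 80.8] x [-43.3 -30.8 -27. ] y [-52.8 -46.1 -41.7]
[[-32.5, -45.2, 73.2], [-30.9, -45.1, 73.6], [-30.2, -45.6, 77.6], [-28.7, -45.3, 77.6], [-34.2, -50.7, 78.9], [-30.1, -44.9, 79.3], [-32.5, -50.8, 79.8], [-26.8, -41.2, 80.0]]
chute finger 137 zmin [69.5 72.5 73.2 75.4] x [-47.5 -37.9 -26.8] y [-8.  -6.9 -4.2]
[[-44.3, -6.2, 69.5], [-42.7, -6.1, 69.9], [-43.9, -6.1, 72.2], [-38.7, -7.0, 72.6], [-37.2, -6.7, 72.7], [-45.2, -6.8, 72.8], [-40.0, -7.6, 73.1], [-46.6, -7.4, 73.2]]
```

>>> jog_arm(
  plan=[
    [32,[0.022,0.01,0.1],[0,0,0]],
    [32,[0.044,0.01,0.203],[0,0,0]],
    [32,[0.06,0.01,0.262],[0,0,0]],
    [32,[0.075,0.01,0.319],[0,0,0]],
    [32,[0.075,0.01,0.319],[0,0,0]],
    [32,[0.075,0.01,0.319],[0,0,0]],
    [32,[0.075,0.01,0.319],[0,0,0]],
    [32,[0.075,0.01,0.319],[0,0,0]],
  ],
)

```text
clock: 3.4
position: [573.8, -134.5, 41.2]
ee_rot: [-0.181, 0.975, 0.023, 0.129]
contact_force: [-1.5, 0.0, 2.8]
gripper_width: 32.1
grasp_force: 2.2
```

Run:
```python
from h import *
from bench import get_image
go(-35,-23,38)
d=get_image("scene");np.savez("s2.npz",**d)
cv2.imwrite("pics/s2.png",cv2.resize(d["img"][230:390,190:350,::-1],None,fx=3.7,fy=3.7,interpolation=cv2.INTER_CUBIC))
```

```text
t 3.4 target [ 571.1 -135.5   38. ] rel disp [-32.1 -23.   41.2]
shift [0.037 0.    0.023] turn [-0.002  0.001  0.   ] shift after turn [0.037 0.    0.023] F [-1.48  0.04  2.82] w 32.1
```

View pics/s2.png

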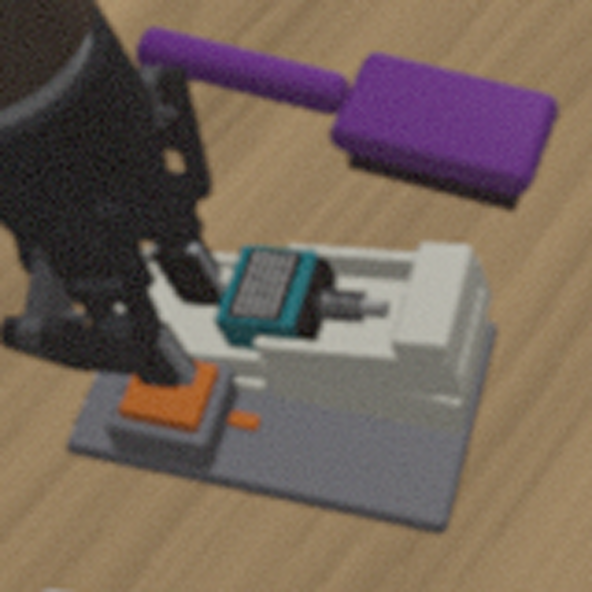

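The cartridge has popped out (crop (265,290)) and rests against the chute finger at (215,285), with the key pressed under the near finger. I'll measure key depth and cartridge tilt.

```bash
cat > m.py <<'E'
from h import *
import sys
def meas(d):
    W=cloud(d);L=D.inv().apply((W-O).reshape(-1,3)).reshape(W.shape)
    hsv=cv2.cvtColor(d["img"],cv2.COLOR_RGB2HSV);H,S,V=[hsv[...,i] for i in range(3)]
    x,y,z=L[...,0],L[...,1],L[...,2]
    k=(H<15)&(S>180)&(V>80)&(abs(x+35)<15)&(abs(y+46)<13)&(z>30);print("key z",np.percentile(z[k],[10,50,90]).round(1),k.sum())
    m=(abs(y)<17)&(x>-32)&(x<30)&(z>48)&(z<75)&(S>20)|((abs(y)<12)&(x>-20)&(x<0)&(z>48)&(z<70))
    p=L[m];A=np.c_[p[:,0],p[:,1],np.ones(len(p))]
    for _ in range(4):
        c=np.linalg.lstsq(A,p[:,2],rcond=None)[0];r=abs(A@c-p[:,2]);g=r<max(2,np.median(r)*2);A,p=A[g],p[g]
    n=np.array([-c[0],-c[1],1]);n/=np.linalg.norm(n);s=np.array([-np.sin(np.radians(12)),0,np.cos(np.radians(12))])
    print("cart top pts",len(p),"x range",np.percentile(p[:,0],[2,98]).round(1),"slope deg",np.degrees(np.arctan(c[:2])).round(1),"tilt vs chute",np.degrees(np.arccos(n@s)).round(1),"height over floor",((p-[0,0,35.4])@s).mean().round(1))
E
python3 - <<'E'
from m import *
meas(dict(np.load("scene.npz")));meas(dict(np.load("s2.npz")))
E
```

```text
key z [45.6 46.8 48. ] 257
cart top pts 146 x range [-1.6 29.9] slope deg [12.5  0.5] tilt vs chute 0.7 height over floor 21.8
key z [38.3 39.8 41.1] 170
cart top pts 312 x range [-24.7  16.6] slope deg [8.1 1.5] tilt vs chute 4.2 height over floor 21.6
```

>>> jog_arm(
  plan=[
    [32,[0.003,0,0.01],[0,0,0]],
    [32,[0.006,0,0.02],[0,0,0]],
    [32,[0.006,0,0.02],[0,0,0]],
    [32,[0.006,0,0.02],[0,0,0]],
    [32,[0.006,0,0.02],[0,0,0]],
    [32,[0.006,0,0.02],[0,0,0]],
  ],
)

```text
clock: 4.2
position: [573.8, -134.5, 38.9]
ee_rot: [-0.181, 0.975, 0.023, 0.129]
contact_force: [-0.7, -0.9, 4.6]
gripper_width: 31.9
grasp_force: 2.5
```

Run:
```python
from m import *
from bench import get_image
go(-35,-23,38)
d=get_image("scene");meas(d);t=get_image("top");meas(t)
a=cv2.resize(d["img"][285:345,220:300,::-1],(560,420),interpolation=cv2.INTER_CUBIC)
cv2.imwrite("pics/s3.png",a)
```

```text
t 4.2 target [ 571.1 -135.5   38. ] rel disp [-32.1 -23.   38.9]
shift [0.031 0.    0.001] turn [-0.002  0.     0.   ] shift after turn [0.031 0.    0.001] F [-0.74 -0.89  4.57] w 31.9
key z [36.2 37.5 38.8] 160
cart top pts 319 x range [-24.   15.7] slope deg [8.7 1.5] tilt vs chute 3.6 height over floor 21.7Traceback (most recent call last):
  File "<stdin>", line 4, in <module>
  File "m.py", line 7, in meas
    k=(H<15)&(S>180)&(V>80)&(abs(x+35)<15)&(abs(y+46)<13)&(z>30);print("key z",np.percentile(z[k],[10,50,90]).round(1),k.sum())
                                                                               ~~~~~~~~~~~~~^^^^^^^^^^^^^^^^^
    return _quantile_unchecked(
        a, q, axis, out, overwrite_input, method, keepdims, weights)
    return _ureduce(a,
                    func=_quantile_ureduce_func,
    ...<5 lines>...
                    overwrite_input=overwrite_input,
                    method=method)
    r = func(a, **kwargs)
    result = _quantile(arr,
                       quantiles=q,
    ...<2 lines>...
                       out=out,
                       weights=wgt)
    slices_having_nans = np.isnan(arr[-1, ...])
                                  ~~~^^^^^^^^^
IndexError: index -1 is out of bounds for axis 0 with size 0
```

```bash
python3 -c "
from bench import job_done
print(job_done())"
```

```text
the job is handed in; nothing more can be done
None
```

I pressed the key about 9 mm down and am holding it there at about 4.6 N; the cartridge popped out and is resting in the chute against the other finger, and the job is handed in, but no verdict came back.

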